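# Load a closed mould into the bench press and screw it down

### The arm

A 7-joint arm with a two-finger parallel gripper is mounted at the origin on a cart in front of the work surface, level with it; the furniture and walls round the work are solid. World frame = base frame: x ahead of the robot, y to its left, z up, the work surface at z = 0. Lengths are in m, angles in rad, forces in N, time in s.
With the tool pointing down it reaches from about 0.35 to 0.9 m from the base axis. Payload 8.1 kg.
Tool frame: the origin (TCP) lies on the centre line of the jaws, within the pads' length; the fingertips stand 14 mm ahead of it and the grasp point (between the pads) lies 5 mm behind it; z points along the fingers, y is the direction in which the jaws open and shut (so a half turn about z gives the same grasp; the last joint's range is limited). The gripper opens to 92 mm and grips with 3 to 60 N. Pads are 19 mm wide; open, the fingers measure 130 mm over their backs; the gripper's body (75 mm by 190 mm) begins 47 mm behind the grasp point.
Start: joints at [1.092, 0.434, 0.025, 1.573, -0.012, 1.134, -0.075], TCP at [0.229, -0.581, 0.241] pointing down, gripper open.
Joint ranges: [-2.62, 2.62], [-0.44, 2.09], [-1.27, 1.32], [0.08, 2.57], [-1.32, 4.46], [0.12, 2], [-2.74, 2.74]. Speed limits (rad/s): [2.22, 2.22, 3.01, 3.01, 3.14, 3.14, 3.14].

### API

Orientations are given as a rotation vector (axis times angle).
In Python, from cell import observe, eyes, arm gives the robot as it stands.
- The arm moves only by the tool step_arm, never from a script. Its argument "series" is a list that holds one entry, the list of rows, each a list of 5 numbers: the finger opening in m, from 0 to 0.0918, then the shift along the world's x, y, z in m, then the turn about the world's z in degrees. In form: [[[hand, dx, dy, dz, spin], ...]]. A call has 1 to 20 rows; each row is the pose to reach, as a shift and turn from the pose measured when the call began; what a row does not reach only later rows make up. A row lasts 1/12 s, in which the tool goes at most 41.7 mm and 7.16 degrees, less where a joint would pass 70% of its speed; a pose out of reach is approached as far as the arm can. A call with a gripper value outside its range is refused whole. The fingers move at their own pace and stop on an object; "squeeze" is the grip in N (left out, the last holds). Time passes only in rows, so rows that repeat a pose let the fingers close. It gives the time, the measured TCP pose, the force and the opening at its end, in the units of the state.
- observe(): the state, without advancing time (a new reading comes with each control period).
- eyes.get_image(name): name is "scene" or "top"; returns (picture, depth): 400x640x3 uint8, red, green, blue; 400x640 float32, m along the optical axis (not along the pixel's ray), 0 where there is no reading.
- eyes.camera_params(name): a dict with "intrinsics" (3x3 intrinsics, pixels), "distortion" ([k1, k2, p1, p2, k3] as OpenCV has them; the pictures are not rectified), "position" and "attitude" of the camera in the world. Camera axes: x right, y down, z forward; pixel columns grow to the right and rows downward; lengths in m; the calibration is good to about 2 mm. A picture is of the moment at which its call begins. camera_params takes no time and is no camera call.
- arm.sign_off(): hands the job in, once; it reports no verdict.
The state is a dict: "clock": time; "joints": joint angles; "dq": joint speeds; "joint_efforts": joint torques, N m; "position": TCP position; "ee_rot": TCP orientation; "force": force on the tool from outside, world axes, zero at the start; "ft_torque": the same for the moment, N m; "width": opening from 0.0 (shut) to 1.0 (fully open).
Only numpy, scipy, OpenCV 4.12 (cv2) and the standard library are available. Lean on these libraries where they do the work, as an engineer would, in place of code of your own. Each camera call takes 0.05 s, during which the arm holds its last target.

### The job

Load the closed mould into the screw press: slide it in between the side guides, pull handle outwards, until it is fully home against the back stop. Then screw the press down with its hand knob until the platen clamps the mould with its springs squeezed about half way, never down solid, and let go. Leave the other things on the bench where they are.

Things in the scene. Friction and masses are not known exactly. Their poses are not given: they have to be found in the camera images.
- mould: closed aluminium mould: a solid block 80 x 48 x 26 mm (two cover plates on a frame) with a U-shaped steel pull handle at one end. Starts lying flat on the bench. Origin: centre of the block's underside; z up, +x to the plain rear end that goes in first, handle at -x. 0.2 to 0.45 kg
- mould_rear (a point): bottom edge of the mould's plain rear end, in the middle (40 mm in front of the mould's origin along its +x)
- mould_handle (a point): middle of the cross bar of the mould's pull handle: a 7 mm round bar, bent to a U 35 mm wide that stands 40 mm out from the block, 13 mm above the mould's underside. Outer face of the cross bar is 80 mm from the mould's origin
- press: grey bench screw press, fixed, two columns, crosshead and black knob on top. Origin on the bench under the screw axis; +x is the way the mould is pushed in; it goes in from the press's -x side, which faces about to the robot's left. Base 110 x 136 x 30 mm; columns 56 mm either side (y) of the screw
- bed_stop (a point): on the flat bed, 40 mm above the bench, at the foot of the back stop, mid-width; axes as the press. 40 mm behind the screw axis (+x). A mould that is home has its rear end here and lies centred under the screw. The handle's cross bar then stands out 80 mm before the axis, clear of the platen and knob
- bed_mouth (a point): middle of the flared mouth of the guides, on the bed, 54 mm before the screw axis (-x). Two guides 8 mm high, 52 mm apart, run from 30 mm before to 40 mm behind the axis; the flare opens to about 66 mm at the mouth. Before the mouth the bed goes on 72 mm as a plain loading shelf, 74 mm wide, 10 mm thick, free at its sides
- knob_grip (a point): centre of the hand knob, on the screw axis. Black fluted round knob, 45 mm diameter, 24 mm high (12 mm above and below this point), upright axis. Turned clockwise from above it sinks 20 mm a turn with screw and platen; 184 mm above the bench when fully raised, 172 when the platen just meets the home mould, 168 when the springs are half squeezed
- knob (a joint): angle of the knob in rad; 0 fully raised, grows clockwise seen from above; 3.18 mm down per rad. The platen meets the home mould at about 3.8, springs half squeezed at about 5.0, solid at 6.3. Stays where it is left; takes 0.2 to 0.35 N m to turn. The crosshead under it (30 mm wide along press x) tops out 134 mm above the bench, its column nuts 143 mm
- spring_platen (a joint): squeeze of the platen's springs in m: 0 free, 0.004 half, 0.008 solid. About 10 N to start and 5 N per mm. Stays 0 until the platen meets the mould
- platen_face (a point): middle of the flat underside of the aluminium upper platen (76 mm along press x, 136 mm across, 12 mm thick). It starts 7 to 12 mm higher than the top of a mould on the bed, which is 66 mm above the bench
- empty_frame: bystander, not the one to load: open aluminium frame of the same 80 x 48 mm outline, 19 mm high, with a window and the same handle, no cover plates. Origin: centre of its underside
- scalpel: bystander: scalpel 112 mm long lying behind the press; origin centre of its underside
- pot_white_lid: bystander: small glass pot with white lid, 45 mm across, 25 mm high; origin centre of its underside

How it is judged:
By the outcome, as a careful person would: the job done as asked, in the order asked, and still so for the second after the job is handed in, with the robot touching nothing.
It also fails if it takes over 67 s, if anything falls off the work surface, if the arm or the gripper's body presses on something with over 40 N, if the wrist force passes 120 N, or if a joint passes its speed limit or range.

## Working session

There is one attempt and no reset: what is moved stays moved. The work goes in short steps, Python scripts to look and compute and a tool call to move; the robot and the scene stay as the last step left them, time stands still between calls to the robot, and variables do not carry over. Pictures are saved under pics/ and viewed, and the job is handed in when it is done.

Besides the shell and the picture viewer there is one more tool, called after "Emit:" by a JSON object that holds its "api" and its "payload", one argument or row to a line. step_arm: Moves the arm, as the interface text tells. Its arguments: {"type":"object","properties":{"series":{"type":"array"},"squeeze":{"type":"number"}},"required":["series"]}

```bash
ls; mkdir -p pics; python3 - <<'E'
from cell import observe, eyes, arm
import cv2
print(observe())
for n in ("scene","top"):
    im,d=eyes.get_image(n)
    cv2.imwrite(f"pics/{n}0.png",im[:,:,::-1])
    import numpy as np; np.save(f"{n}0_d.npy",d)
    print(n,eyes.camera_params(n))
E
```

```text
pics
{'clock': 0.0, 'joints': array([ 1.09241252,  0.43521648,  0.0249849 ,  1.57415622, -0.01158975,
        1.13399537, -0.0750961 ]), 'dq': array([-6.62792612e-04, -2.70160710e-04,  5.90355414e-04, -1.56859622e-05,
        6.32816481e-04,  3.22527269e-04,  8.72888508e-04]), 'joint_efforts': array([-1.18067906e-04, -6.67853308e+01,  9.85243320e-01, -3.14461040e+01,
       -6.04958902e-02,  4.27199935e-02,  1.69178770e-04]), 'position': array([ 0.2291214 , -0.58092839,  0.23992628]), 'ee_rot': array([-3.08478624e+00, -5.86408083e-01,  7.24909274e-04]), 'force': array([ 0.61594487, -0.35412839,  0.07478212]), 'ft_torque': array([-0.0089694 , -0.00325875,  0.03627163]), 'width': 1.0034800416815728}
scene {'intrinsics': array([[487.62862989,   0.        , 314.84612597],
       [  0.        , 487.62862989, 188.27066351],
       [  0.        ,   0.        ,   1.        ]]), 'distortion': array([-0.12233263,  0.        ,  0.        ,  0.        ,  0.        ]), 'position': array([-0.06688847,  0.88175976,  0.87306119]), 'attitude': array([-0.8932111 ,  2.40927788, -1.19020209])}
top {'intrinsics': array([[464.5463147 ,   0.        , 322.01203969],
       [  0.        , 464.5463147 , 196.32415683],
       [  0.        ,   0.        ,   1.        ]]), 'distortion': array([-0.05808975,  0.        ,  0.        ,  0.        ,  0.        ]), 'position': array([0.3433384 , 0.18195331, 1.07102208]), 'attitude': array([-2.06923423,  2.14305889, -0.23707427])}
```

View pics/scene0.png

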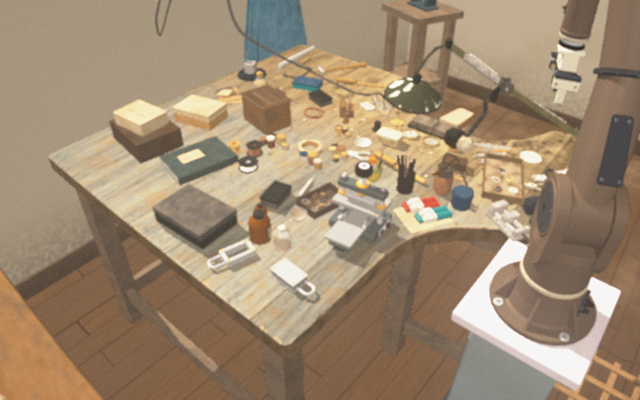

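View pics/top0.png

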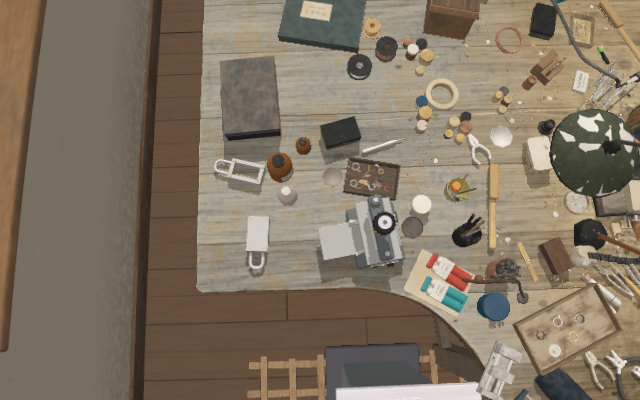

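The top view shows the mould at about (258,235) with its handle at (257,262), pointing towards the robot. The press is at about (375,230) with its shelf to the left at (340,240) and the black knob at (385,223). The empty frame is at (240,170). Next I'll enlarge these areas.

```bash
cat > h.py <<'E'
import numpy as np, cv2
from cell import observe, eyes, arm
P={n:eyes.camera_params(n) for n in("scene","top")}
def RT(n):
    R=cv2.Rodrigues(np.array(P[n]["attitude"]))[0]; return R,np.array(P[n]["position"])
def ray(n,uv):
    p=cv2.undistortPoints(np.array([[uv]],float),P[n]["intrinsics"],P[n]["distortion"])[0,0]
    R,t=RT(n); return t,R@np.array([p[0],p[1],1.])
def plane(n,uv,z):
    t,d=ray(n,uv); return t+d*(z-t[2])/d[2]
def dep(n,uv,D):
    t,d=ray(n,uv); return t+d*D[int(round(uv[1])),int(round(uv[0]))]
def tri(a,b):  # uv scene, uv top
    t1,d1=ray("scene",a); t2,d2=ray("top",b)
    A=np.c_[d1,-d2]; s=np.linalg.lstsq(A,t2-t1,rcond=None)[0]
    p,q=t1+s[0]*d1,t2+s[1]*d2; return (p+q)/2,np.linalg.norm(p-q)
def proj(n,X):
    R,t=RT(n); r=cv2.Rodrigues(R.T)[0]
    return cv2.projectPoints(np.atleast_2d(np.array(X,float)),r,-R.T@t,P[n]["intrinsics"],P[n]["distortion"])[0][:,0]
def crop(im,x0,y0,w,h,k,f):
    c=cv2.resize(im[y0:y0+h,x0:x0+w],None,fx=k,fy=k,interpolation=cv2.INTER_CUBIC)
    for x in range(-(-x0//10)*10,x0+w,10):
        L=12 if x%50==0 else 5; cv2.line(c,(int((x-x0+.5)*k),0),(int((x-x0+.5)*k),L),(0,0,255),1)
        if x%20==0: cv2.putText(c,str(x),(int((x-x0+.5)*k)-10,24),0,.4,(0,0,255),1)
    for y in range(-(-y0//10)*10,y0+h,10):
        cv2.line(c,(0,int((y-y0+.5)*k)),(6,int((y-y0+.5)*k)),(0,0,255),1)
        if y%20==0: cv2.putText(c,str(y),(8,int((y-y0+.5)*k)+4),0,.4,(0,0,255),1)
    cv2.imwrite(f,c)
E
python3 - <<'E'
from h import *
t=cv2.imread("pics/top0.png"); s=cv2.imread("pics/scene0.png")
crop(t,230,180,190,110,4,"pics/t0c.png"); crop(s,260,165,140,145,4,"pics/s0c.png")
for n in P:
    R,_=RT(n); print(n,R.round(3))
E
```

```text
scene [[-0.758 -0.396  0.518]
 [-0.652  0.461 -0.602]
 [-0.001 -0.794 -0.607]]
top [[-0.035 -0.975  0.219]
 [-0.999  0.034 -0.007]
 [-0.    -0.219 -0.976]]
```

View pics/t0c.png

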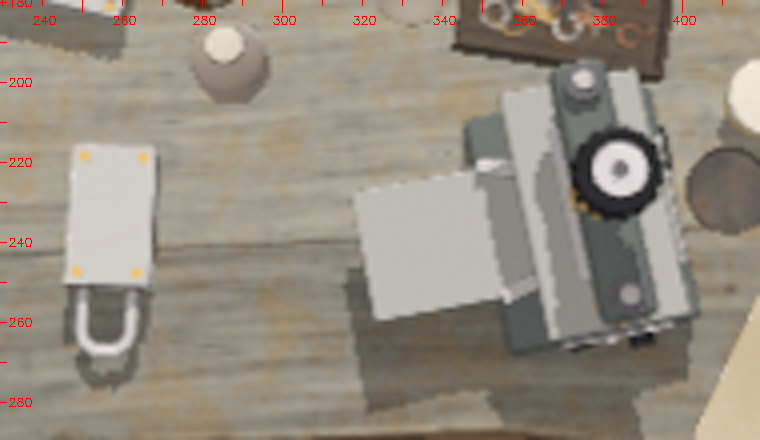

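View pics/s0c.png

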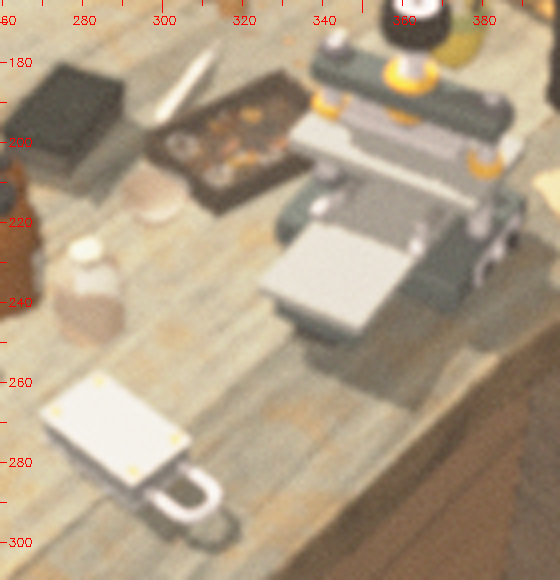

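```bash
python3 - <<'E'
from h import *
c=lambda x,y:(230+(x+.5)/4-.5,180+(y+.5)/4-.5)
s=lambda x,y:(260+(x+.5)/4-.5,165+(y+.5)/4-.5)
D=np.load("top0_d.npy");DS=np.load("scene0_d.npy")
def pr(l,*a): print(l,*[np.array(x).round(4) for x in a])
T=dict(mA=c(73,146),mB=c(156,148),mC=c(152,286),mD=c(66,283))
S=dict(mA=s(99,370),mB=s(40,413),mC=s(133,487),mD=s(190,440))
# scene: A = far.. print candidates
for k in T: pr(k,plane("top",T[k],.026),dep("top",T[k],D))
for k in S: pr("S"+k,plane("scene",S[k],.026))
pr("hand",plane("top",c(107,354),.013),plane("scene",s(221,492),.013))
kt=c(620,169)
pr("knob top",plane("top",kt,.196),dep("top",kt,D))
pr("nuts",plane("top",c(582,80),.143),plane("top",c(630,293),.143),dep("top",c(582,80),D),dep("top",c(630,293),D))
for n,a in dict(sh1=c(355,196),sh2=c(378,320),sh3=c(500,298),sh4=c(475,172)).items(): pr(n,plane("top",a,.04),dep("top",a,D))
for n,a in dict(sh1=s(261,286),sh2=s(360,332),sh3=s(415,255),sh4=s(320,224)).items(): pr("S"+n,plane("scene",a,.04),dep("scene",a,DS))
# depth-fit heights and rects
def cloud(n,D,u0,u1,v0,v1):
    vv,uu=np.mgrid[v0:v1,u0:u1]; uv=np.stack([uu.ravel(),vv.ravel()],1).astype(float)
    p=cv2.undistortPoints(uv[:,None],P[n]["intrinsics"],P[n]["distortion"])[:,0]
    R,t=RT(n); d=D[v0:v1,u0:u1].ravel()
    X=t+(np.c_[p,np.ones(len(p))]*d[:,None])@R.T
    return X[d>0]
X=cloud("top",D,240,275,205,255); m=(X[:,2]>.018)&(X[:,2]<.035)
pr("mould z",np.median(X[m,2])); print(cv2.minAreaRect(X[m,:2].astype(np.float32)*1000))
X=cloud("top",D,312,356,215,265); m=(X[:,2]>.033)&(X[:,2]<.046)
pr("shelf z",np.median(X[m,2])); print(cv2.minAreaRect(X[m,:2].astype(np.float32)*1000))
X=cloud("scene",DS,260,310,240,290); m=(X[:,2]>.02)&(X[:,2]<.035)
pr("mouldS z",np.median(X[m,2])); print(cv2.minAreaRect(X[m,:2].astype(np.float32)*1000))
X=cloud("top",D,370,400,208,238); m=(X[:,2]>.185)&(X[:,2]<.21)
pr("knob z",np.median(X[m,2])); print(cv2.minEnclosingCircle(X[m,:2].astype(np.float32)*1000))
E
```

```text
mA [0.537 0.345 0.026] [ 0.5427  0.3498 -0.0047]
mB [0.5343 0.2975 0.026 ] [0.5341 0.2974 0.0269]
mC [0.4555 0.3007 0.026 ] [0.4578 0.3031 0.0048]
mD [0.4588 0.3491 0.026 ] [0.4589 0.3492 0.0254]
SmA [0.5328 0.2984 0.026 ]
SmB [0.5347 0.347  0.026 ]
SmC [0.4542 0.3533 0.026 ]
SmD [0.4534 0.3051 0.026 ]
hand [0.4193 0.328  0.013 ] [0.4212 0.3149 0.013 ]
knob top [0.4852 0.0575 0.196 ] [0.4858 0.0571 0.1926]
nuts [0.5405 0.0665 0.143 ] [0.4311 0.049  0.143 ] [0.5416 0.0659 0.138 ] [0.4312 0.0488 0.1418]
sh1 [0.5005 0.1848 0.04  ] [0.5007 0.1848 0.039 ]
sh2 [0.4309 0.1744 0.04  ] [0.4313 0.1744 0.0363]
sh3 [0.4407 0.1065 0.04  ] [0.4403 0.1067 0.0439]
sh4 [0.5118 0.117  0.04  ] [0.5122 0.1168 0.0372]
Ssh1 [0.4966 0.189  0.04  ] [0.498  0.1873 0.038 ]
Ssh2 [0.4247 0.1812 0.04  ] [0.4322 0.1706 0.0274]
Ssh3 [0.4406 0.1031 0.04  ] [0.4381 0.1069 0.0441]
Ssh4 [0.5051 0.119  0.04  ] [0.5058 0.1182 0.0391]
mould z 0.0249
((495.99310302734375, 323.4668884277344), (48.95005416870117, 82.59101867675781), 86.40897369384766)
shelf z 0.0392
((477.42706298828125, 138.92703247070312), (83.24253845214844, 85.57122802734375), 9.049080848693848)
mouldS z 0.0255
((530.6778564453125, 304.86761474609375), (72.0949478149414, 172.87806701660156), 60.691104888916016)
knob z 0.1913
((485.3861083984375, 58.05629348754883), 22.74738883972168)
```

The press axis comes out at about (0.4855, 0.0577), yaw about -81° (nuts, knob and depth agree). The mould centre is at (0.496, 0.3235), yaw about -2.7°, top at z≈0.025. The shelf is at z≈0.039. I'll move over to the mould and turn the jaw +156°.

Emit:
{"api": "step_arm", "payload": {
  "series": [
    [[0.0918,0.01,0.02,0.01,4],[0.0918,0.03,0.05,0.02,10],[0.0918,0.05,0.09,0.03,16],[0.0918,0.07,0.125,0.04,22],[0.0918,0.09,0.16,0.05,29],[0.0918,0.105,0.195,0.06,35],[0.0918,0.12,0.23,0.06,41],[0.0918,0.135,0.265,0.06,47],[0.0918,0.15,0.3,0.06,53],[0.0918,0.165,0.335,0.06,59],[0.0918,0.18,0.37,0.06,65],[0.0918,0.19,0.405,0.06,71],[0.0918,0.2,0.44,0.06,77],[0.0918,0.21,0.475,0.06,83],[0.0918,0.215,0.51,0.06,89],[0.0918,0.22,0.545,0.06,95],[0.0918,0.225,0.58,0.06,101],[0.0918,0.23,0.61,0.06,107],[0.0918,0.235,0.64,0.06,112]]
  ],
  "squeeze": 30
}}

```text
clock: 1.68
position: [0.4639, 0.0607, 0.3]
ee_rot: [-1.231, -2.89, 0.002]
force: [0.3, -0.6, -0.3]
width: 1.001
```

Emit:
{"api": "step_arm", "payload": {
  "series": [
    [[0.0918,0.004,0.03,0,6],[0.0918,0.008,0.065,0,12],[0.0918,0.012,0.1,0,18],[0.0918,0.016,0.135,-0.01,24],[0.0918,0.02,0.17,-0.02,30],[0.0918,0.025,0.205,-0.04,36],[0.0918,0.029,0.235,-0.07,41],[0.0918,0.032,0.255,-0.1,43.5],[0.0918,0.032,0.263,-0.135,43.5],[0.0918,0.032,0.263,-0.17,43.5],[0.0918,0.032,0.263,-0.2,43.5],[0.0918,0.032,0.263,-0.22,43.5],[0.0918,0.032,0.263,-0.22,43.5]]
  ]
}}

```text
clock: 2.77
position: [0.4937, 0.3213, 0.0752]
ee_rot: [-0.072, -3.135, 0.01]
force: [0.5, -1.3, 0.5]
width: 1.0
```

```bash
cat >> h.py <<'E'
def st():
    o=observe(); R=cv2.Rodrigues(np.array(o["ee_rot"]))[0]
    print("t",round(o["clock"],2),"p",np.round(o["position"],4),"jaw",round(np.degrees(np.arctan2(R[1,1],R[0,1])),2),"toolz",R[:,2].round(3),"q",np.round(o["joints"],2),"F",np.round(o["force"],1),"w",round(o["width"]*.0918,4))
    return o
def snap(n,x0,y0,w,h,k,f):
    im,d=eyes.get_image(n); np.save(n+"_d.npy",d); im=im[:,:,::-1].copy(); cv2.imwrite("last_"+n+".png",im); crop(im,x0,y0,w,h,k,"pics/"+f); return im,d
E
python3 - <<'E'
from h import *
st(); snap("top",200,180,150,110,5,"t1.png"); snap("scene",230,200,160,120,5,"s1.png")
E
```

```text
t 2.77 p [0.4937 0.3213 0.0752] jaw 87.38 toolz [-0.006 -0.006 -1.   ] q [-0.17  0.69 -0.74  1.78  0.57  0.91  0.36] F [ 0.5 -1.3  0.5] w 0.0918
```

View pics/t1.png

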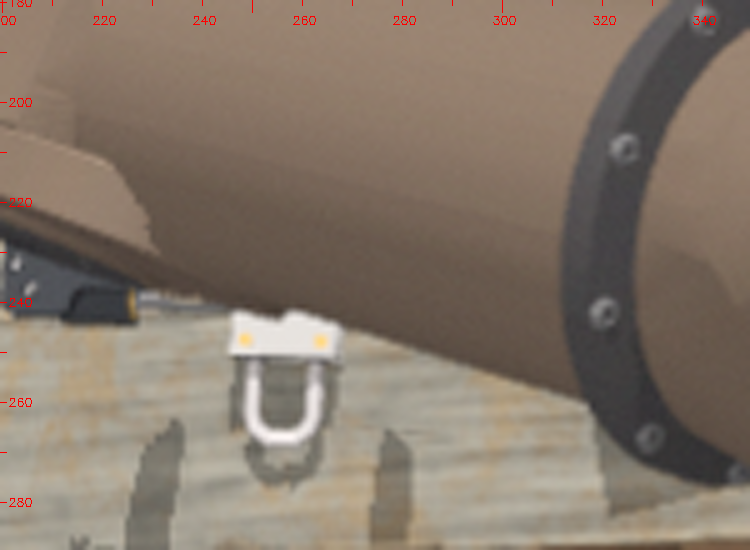

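View pics/s1.png

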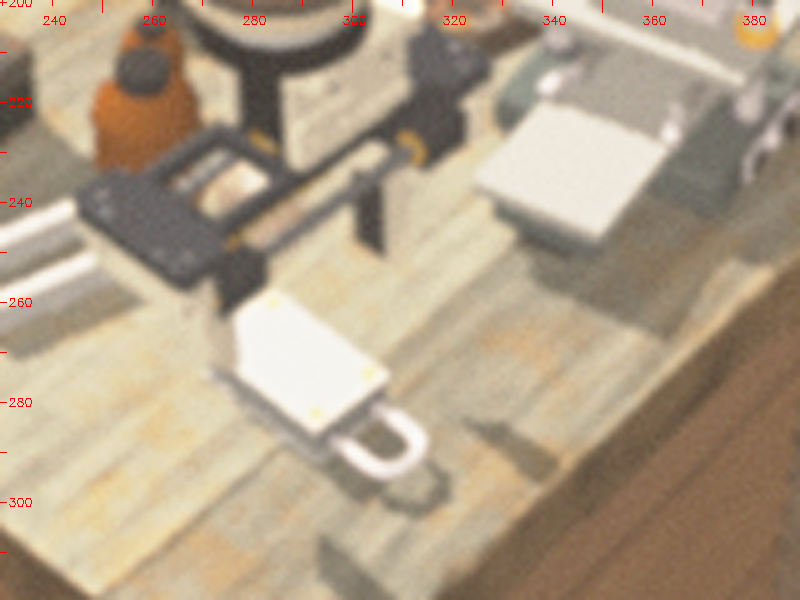

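Fingers are astride the block, with the empty frame well clear. Descending and gripping.

Emit:
{"api": "step_arm", "payload": {
  "series": [
    [[0.0918,0.001,0.001,-0.015,0],[0.0918,0.002,0.002,-0.03,0],[0.0918,0.002,0.002,-0.043,0],[0.0918,0.002,0.002,-0.052,0],[0.0918,0.002,0.002,-0.057,0],[0.0918,0.002,0.002,-0.057,0],[0.0918,0.002,0.002,-0.057,0],[0.04,0.002,0.002,-0.057,0],[0.04,0.002,0.002,-0.057,0],[0.04,0.002,0.002,-0.057,0],[0.04,0.002,0.002,-0.057,0],[0.04,0.002,0.002,-0.057,0],[0.04,0.002,0.002,-0.057,0],[0.04,0.002,0.002,-0.057,0],[0.04,0.002,0.002,-0.057,0]]
  ],
  "squeeze": 40
}}

```text
clock: 4.12
position: [0.4976, 0.3254, 0.0228]
ee_rot: [-0.072, -3.14, 0.004]
force: [0.3, -0.5, 1.5]
width: 0.516
```

```bash
python3 - <<'E'
from h import *
st()
E
```

```text
t 4.12 p [0.4976 0.3254 0.0228] jaw 87.37 toolz [-0.001 -0.003 -1.   ] q [-0.21  0.75 -0.69  1.81  0.64  0.82  0.3 ] F [ 0.3 -0.5  1.5] w 0.0474
```

Emit:
{"api": "step_arm", "payload": {
  "series": [
    [[0.04,0,0,0.01,0],[0.04,0,0,0.03,0],[0.04,0,0,0.055,0],[0.04,0,0,0.08,-4],[0.04,0,-0.005,0.1,-9],[0.04,-0.002,-0.015,0.11,-15],[0.04,-0.005,-0.025,0.11,-21],[0.04,-0.008,-0.038,0.11,-27],[0.04,-0.011,-0.051,0.11,-33],[0.04,-0.014,-0.064,0.11,-39],[0.04,-0.017,-0.078,0.11,-45],[0.04,-0.02,-0.092,0.11,-51],[0.04,-0.023,-0.106,0.11,-57],[0.04,-0.025,-0.12,0.11,-63],[0.04,-0.027,-0.132,0.11,-69],[0.04,-0.029,-0.143,0.11,-74],[0.04,-0.03,-0.15,0.11,-77],[0.04,-0.03,-0.154,0.11,-78.3],[0.04,-0.03,-0.154,0.11,-78.3],[0.04,-0.03,-0.154,0.11,-78.3]]
  ]
}}

```text
clock: 5.78
position: [0.4676, 0.1718, 0.1332]
ee_rot: [-2.035, -2.39, 0.001]
force: [1.0, 0.9, -3.2]
width: 0.52
```

```bash
python3 - <<'E'
from h import *
st(); snap("top",260,160,160,120,5,"t2.png"); snap("scene",260,150,160,120,5,"s2.png")
E
```

```text
t 5.78 p [0.4676 0.1718 0.1332] jaw 9.18 toolz [-0.002  0.001 -1.   ] q [-0.09  0.4  -0.48  1.97  0.25  0.82 -0.54] F [ 1.   0.9 -3.2] w 0.0477
```

View pics/t2.png

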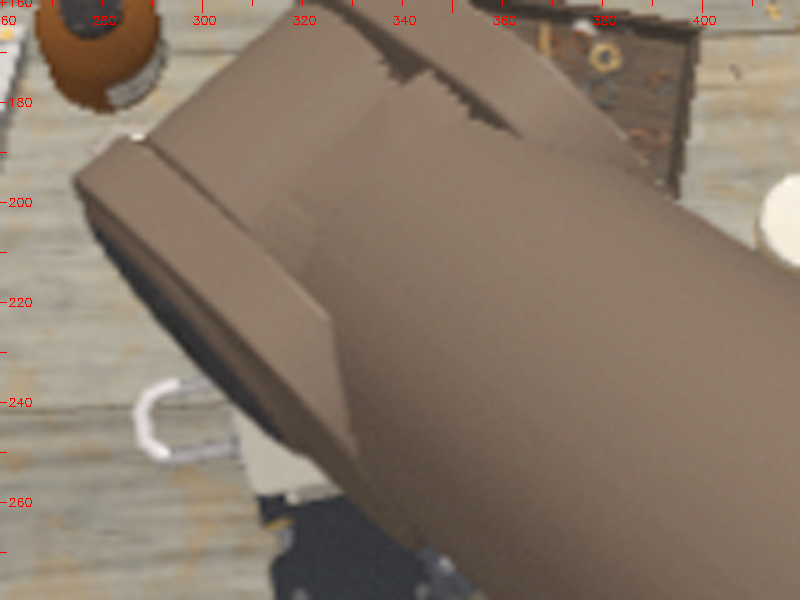

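View pics/s2.png

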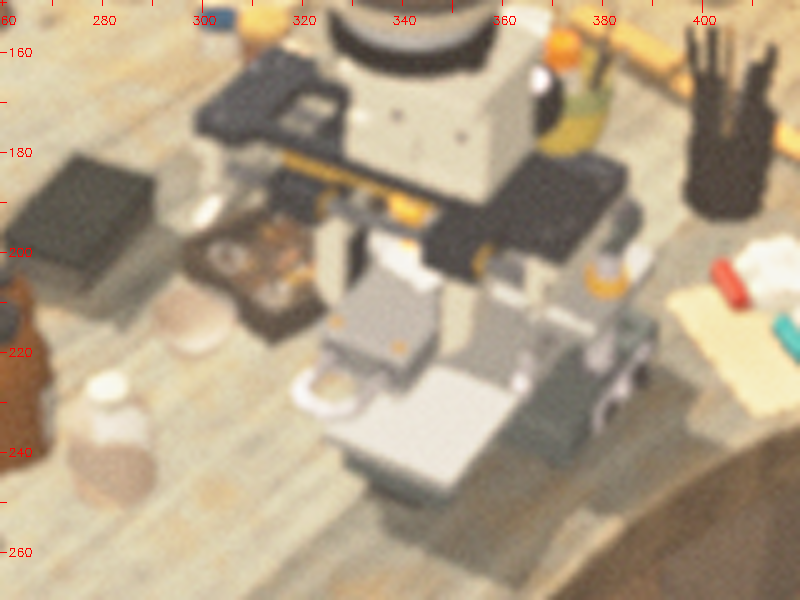

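```bash
python3 - <<'E'
from h import *
D=np.load("scene_d.npy"); n="scene"
vv,uu=np.mgrid[0:400,0:640]; uv=np.stack([uu.ravel(),vv.ravel()],1).astype(float)
p=cv2.undistortPoints(uv[:,None],P[n]["intrinsics"],P[n]["distortion"])[:,0]
R,t=RT(n); d=D.ravel(); X=t+(np.c_[p,np.ones(len(p))]*d[:,None])@R.T; X=X[d>0]
tcp=np.array([.4676,.1718,.1332]); a=np.radians(-80.9)
ex=np.array([np.cos(a),np.sin(a),0]); ey=np.array([-np.sin(a),np.cos(a),0]); ez=np.array([0,0,1.])
Q=(X-tcp)@np.c_[ex,ey,ez]
for z in np.arange(0,.45,.02):
    m=(Q[:,2]>z)&(Q[:,2]<z+.02)&(abs(Q[:,0])<.16)&(abs(Q[:,1])<.2)
    if m.sum()>5: print(round(z,2),m.sum(),"px",np.percentile(Q[m,0],[1,99]).round(3),"py",np.percentile(Q[m,1],[1,99]).round(3))
c=lambda x,y:(260+(x+.5)/5-.5,160+(y+.5)/5-.5)
for nm,q,z in (("barouter",c(136,420),.1234),("bar legs L",c(165,383),.1234),("leg R",c(170,458),.1234),("blk handle-end",c(240,430),.1364),("blk corner",c(258,494),.1364)):
    x=plane("top",q,z); print(nm,x.round(4),((x-tcp)@np.c_[ex,ey,ez]).round(4))
E
```

```text
0.0 464 px [-0.043  0.114] py [-0.066  0.038]
0.02 113 px [-0.016  0.116] py [-0.046  0.039]
0.04 233 px [-0.04   0.129] py [-0.09   0.082]
0.06 624 px [-0.041  0.03 ] py [-0.095  0.085]
0.08 1121 px [-0.04   0.033] py [-0.097  0.091]
0.1 301 px [-0.03   0.018] py [-0.053  0.015]
0.12 170 px [-0.027  0.02 ] py [-0.053  0.014]
0.14 491 px [-0.04   0.032] py [-0.053  0.027]
0.16 166 px [-0.043  0.01 ] py [-0.042  0.025]
0.18 348 px [-0.046  0.015] py [-0.044  0.032]
0.2 316 px [-0.044  0.006] py [-0.042  0.026]
0.22 319 px [-0.045  0.009] py [-0.042  0.027]
0.24 349 px [-0.055  0.01 ] py [-0.042  0.027]
0.26 355 px [-0.045  0.008] py [-0.042  0.028]
0.28 354 px [-0.043  0.01 ] py [-0.042  0.029]
0.3 244 px [-0.056  0.003] py [-0.049  0.03 ]
0.32 410 px [-0.064 -0.017] py [-0.065  0.013]
0.34 597 px [-0.066 -0.002] py [-0.081  0.055]
0.36 765 px [-0.066  0.006] py [-0.09   0.057]
0.38 965 px [-0.061  0.025] py [-0.099  0.05 ]
0.4 894 px [-0.05   0.038] py [-0.117  0.034]
0.42 963 px [-0.036  0.049] py [-0.135  0.012]
0.44 851 px [-0.007  0.06 ] py [-0.154 -0.024]
barouter [0.4591 0.2502 0.1234] [-0.0787  0.004  -0.0098]
bar legs L [0.474  0.238  0.1234] [-0.0643  0.0167 -0.0098]
leg R [0.4431 0.2366 0.1234] [-0.0679 -0.0139 -0.0098]
blk handle-end [0.4521 0.2074 0.1364] [-0.0376 -0.0097  0.0032]
blk corner [0.4261 0.2009 0.1364] [-0.0353 -0.0364  0.0032]
```

Mould is held level and aligned over the shelf (jaw 9.2° vs press 9.1°). Lowering to ~4 mm above the bed, then forward into the flare.

Emit:
{"api": "step_arm", "payload": {
  "series": [
    [[0.04,0,0,-0.012,0],[0.04,0,0,-0.03,0],[0.04,0,0,-0.048,0],[0.04,0,0,-0.06,0],[0.04,0,0,-0.066,0],[0.04,0,0,-0.066,0],[0.04,0.001,-0.007,-0.066,0],[0.04,0.003,-0.017,-0.066,0],[0.04,0.004,-0.027,-0.066,0],[0.04,0.005,-0.034,-0.066,0],[0.04,0.006,-0.037,-0.066,0],[0.04,0.006,-0.037,-0.066,0],[0.04,0.006,-0.037,-0.068,0],[0.04,0.006,-0.037,-0.069,0],[0.04,0.006,-0.037,-0.0695,0],[0.04,0.006,-0.037,-0.0695,0]]
  ]
}}

```text
clock: 7.22
position: [0.4734, 0.1357, 0.0633]
ee_rot: [-2.033, -2.391, 0.001]
force: [0.1, 0.3, -2.8]
width: 0.521
```

```bash
python3 - <<'E'
from h import *
st(); snap("top",260,160,160,120,5,"t3.png"); snap("scene",260,150,160,120,5,"s3.png")
E
```

```text
t 7.22 p [0.4734 0.1357 0.0633] jaw 9.25 toolz [-0.003  0.001 -1.   ] q [-0.06  0.5  -0.43  2.05  0.33  0.66 -0.54] F [ 0.1  0.3 -2.8] w 0.0479
```

View pics/t3.png

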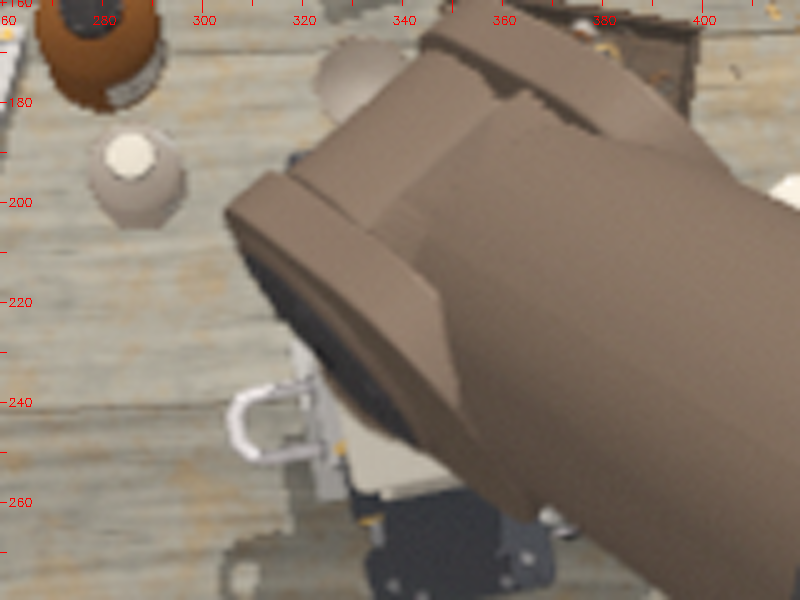

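View pics/s3.png

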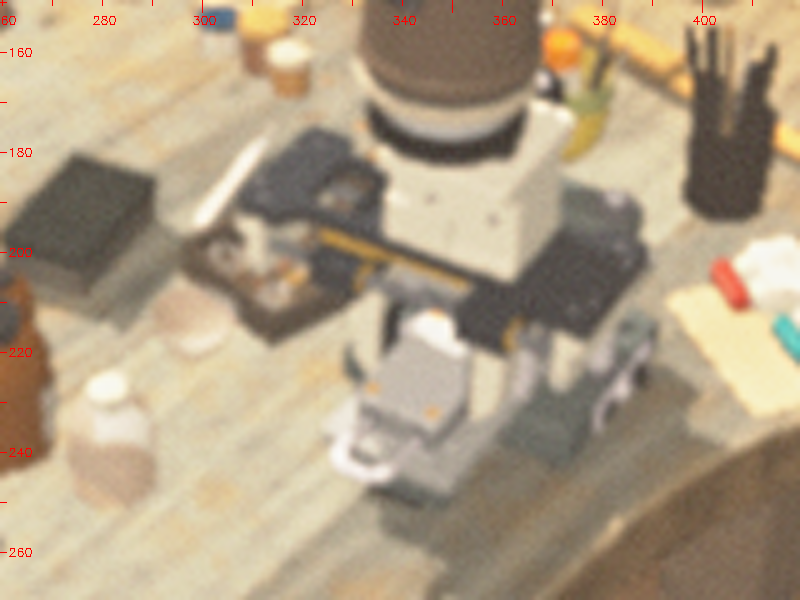

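Emit:
{"api": "step_arm", "payload": {
  "series": [
    [[0.04,0,0,-0.0005,0],[0.04,0,0,-0.001,0],[0.04,0,0,-0.0015,0],[0.04,0,0,-0.0015,0]]
  ]
}}

```text
clock: 7.65
position: [0.4735, 0.1359, 0.0628]
ee_rot: [-2.033, -2.392, 0.001]
force: [-3.9, -1.0, 11.6]
width: 0.517
```

Mould is touching the bed. Releasing it, lifting, and going back to the handle.

Emit:
{"api": "step_arm", "payload": {
  "series": [
    [[0.0918,0,0,0.0005,0],[0.0918,0,0,0.001,0],[0.0918,0,0,0.001,0],[0.0918,0,0,0.001,0],[0.0918,0,0,0.001,0],[0.0918,0,0,0.001,0],[0.0918,0,0,0.015,0],[0.0918,0,0,0.035,0],[0.0918,-0.001,0.004,0.052,0],[0.0918,-0.003,0.02,0.06,0],[0.07,-0.006,0.038,0.06,0],[0.07,-0.009,0.056,0.055,0],[0.07,-0.0105,0.066,0.045,0],[0.07,-0.0105,0.067,0.035,0],[0.07,-0.0105,0.067,0.035,0],[0.07,-0.0105,0.067,0.035,0]]
  ]
}}

```text
clock: 8.98
position: [0.4625, 0.2017, 0.097]
ee_rot: [-2.033, -2.391, 0.004]
force: [-0.1, 0.4, -0.7]
width: 0.767
```

```bash
python3 - <<'E'
from h import *
st(); snap("top",260,160,160,120,5,"t4.png"); snap("scene",260,150,160,120,5,"s4.png")
E
```

```text
t 8.98 p [0.4625 0.2017 0.097 ] jaw 9.24 toolz [-0.004 -0.    -1.   ] q [-0.17  0.47 -0.46  1.99  0.3   0.75 -0.64] F [-0.1  0.4 -0.7] w 0.0704
```

View pics/t4.png

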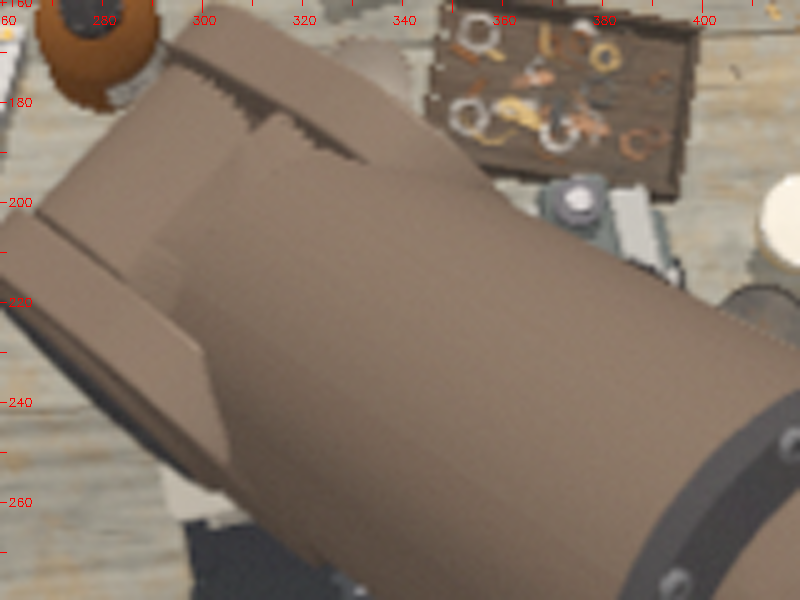

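View pics/s4.png

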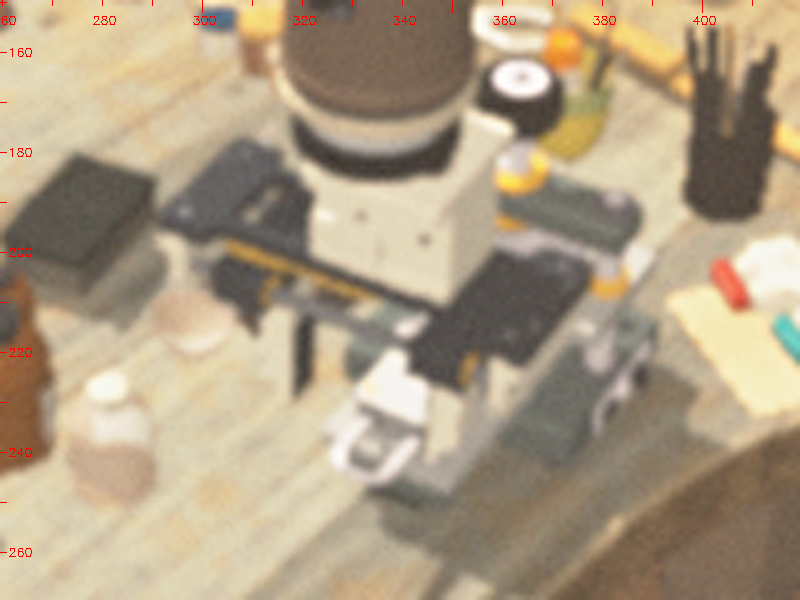

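Emit:
{"api": "step_arm", "payload": {
  "series": [
    [[0.07,0,0,-0.012,0],[0.07,0,0,-0.026,0],[0.07,0,0,-0.036,0],[0.07,0,0,-0.039,0],[0.07,0,0,-0.039,0],[0.02,0,0,-0.039,0],[0.02,0,0,-0.039,0],[0.02,0,0,-0.039,0],[0.02,0,0,-0.039,0],[0.02,0,0,-0.039,0],[0.02,0,0,-0.039,0],[0.02,0,0,-0.039,0],[0.02,0,0,-0.039,0]]
  ],
  "squeeze": 30
}}

```text
clock: 10.17
position: [0.4634, 0.2019, 0.059]
ee_rot: [-2.035, -2.391, 0.001]
force: [0.0, -0.2, 2.2]
width: 0.364
```

```bash
python3 - <<'E'
from h import *
st(); snap("scene",260,150,160,120,5,"s5.png")
E
```

```text
t 10.17 p [0.4634 0.2019 0.059 ] jaw 9.18 toolz [-0.002  0.001 -1.   ] q [-0.19  0.52 -0.43  2.02  0.34  0.67 -0.68] F [ 0.  -0.2  2.2] w 0.0334
```

View pics/s5.png

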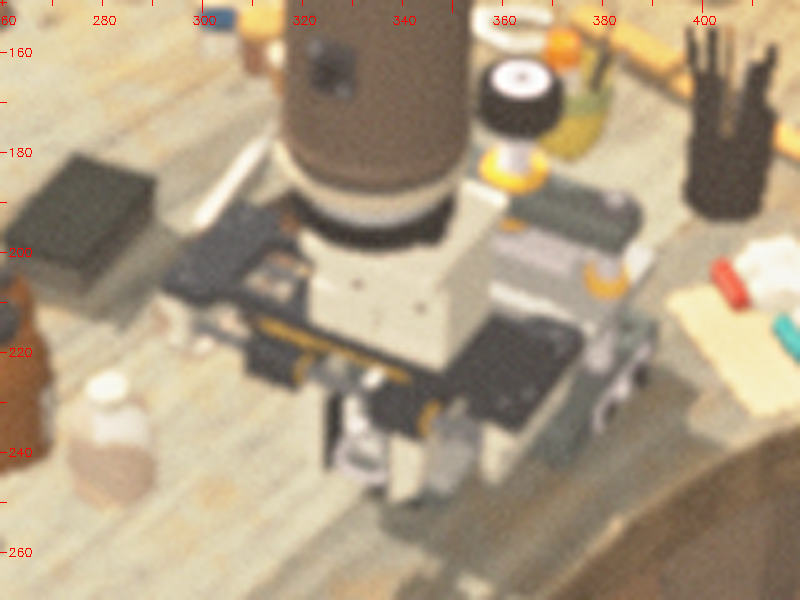

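Emit:
{"api": "step_arm", "payload": {
  "series": [
    [[0.02,0.0006,-0.004,0,0],[0.02,0.0016,-0.01,0,0],[0.02,0.0027,-0.017,0,0],[0.02,0.0038,-0.024,0,0],[0.02,0.005,-0.031,0,0],[0.02,0.006,-0.038,0,0],[0.02,0.007,-0.044,0,0],[0.02,0.008,-0.05,0,0],[0.02,0.009,-0.056,0,0],[0.02,0.0095,-0.06,0,0],[0.02,0.0095,-0.06,0,0]]
  ]
}}

```text
clock: 11.13
position: [0.4731, 0.1405, 0.0589]
ee_rot: [-2.037, -2.39, 0.003]
force: [1.2, -2.8, 2.2]
width: 0.363
```

```bash
python3 - <<'E'
from h import *
st(); snap("scene",260,150,160,120,5,"s6.png")
E
```

```text
t 11.13 p [0.4731 0.1405 0.0589] jaw 9.1 toolz [-0.002 -0.    -1.   ] q [-0.07  0.51 -0.43  2.05  0.34  0.65 -0.57] F [ 1.2 -2.8  2.2] w 0.0334
```

View pics/s6.png

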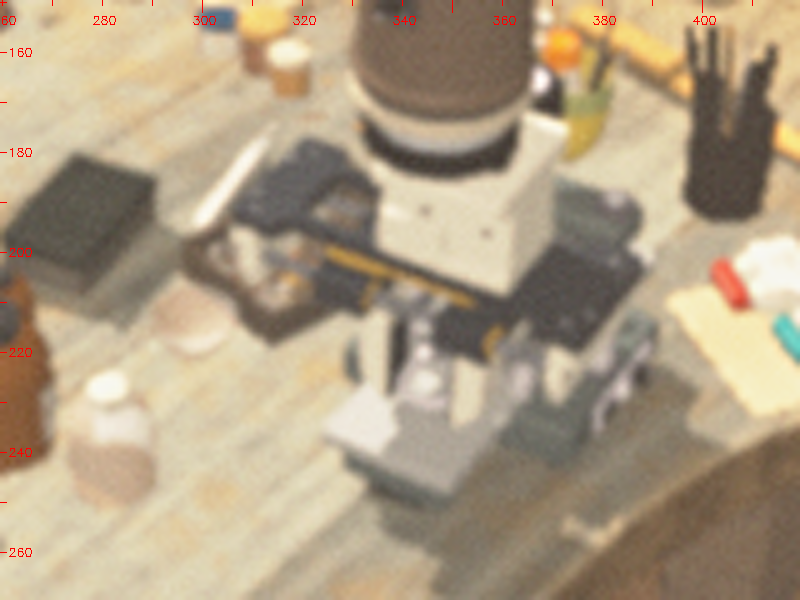

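Emit:
{"api": "step_arm", "payload": {
  "series": [
    [[0.02,0.0005,-0.003,0,0],[0.02,0.001,-0.006,0,0],[0.02,0.0015,-0.009,0,0],[0.02,0.0019,-0.012,0,0],[0.02,0.0021,-0.0135,0,0],[0.02,0.0023,-0.0145,0,0],[0.02,0.0023,-0.0145,0,0]]
  ]
}}

```text
clock: 11.77
position: [0.4754, 0.1259, 0.059]
ee_rot: [-2.037, -2.39, 0.003]
force: [-0.3, 1.8, 1.6]
width: 0.364
```

Emit:
{"api": "step_arm", "payload": {
  "series": [
    [[0.02,0.0002,-0.001,0,0],[0.02,0.0003,-0.002,0,0],[0.02,0.0003,-0.002,0,0]]
  ]
}}

```text
clock: 12.02
position: [0.4758, 0.1237, 0.059]
ee_rot: [-2.038, -2.39, 0.003]
force: [-0.3, 2.4, 1.9]
width: 0.367
```

Emit:
{"api": "step_arm", "payload": {
  "series": [
    [[0.02,0.0002,-0.001,0,0],[0.02,0.0003,-0.002,0,0],[0.02,0.0005,-0.003,0,0],[0.02,0.0005,-0.003,0,0]]
  ]
}}

```text
clock: 12.35
position: [0.4758, 0.123, 0.059]
ee_rot: [-2.034, -2.39, -0.0]
force: [-2.4, 10.1, 1.5]
width: 0.36
```

Emit:
{"api": "step_arm", "payload": {
  "series": [
    [[0.02,0.0003,-0.002,0,0],[0.02,0.0005,-0.004,0,0],[0.02,0.0007,-0.005,0,0],[0.02,0.0007,-0.005,0,0]]
  ]
}}

```text
clock: 12.68
position: [0.4755, 0.1227, 0.0591]
ee_rot: [-2.027, -2.391, -0.007]
force: [-5.2, 17.7, 0.4]
width: 0.364
```

```bash
python3 - <<'E'
from h import *
st(); snap("top",290,170,160,120,5,"t7.png"); snap("scene",260,150,160,120,5,"s7.png")
E
```

```text
t 12.68 p [0.4755 0.1227 0.0591] jaw 9.43 toolz [-0.002  0.008 -1.   ] q [-0.02  0.51 -0.44  2.06  0.34  0.65 -0.52] F [-5.2 17.7  0.4] w 0.0334
```

View pics/t7.png

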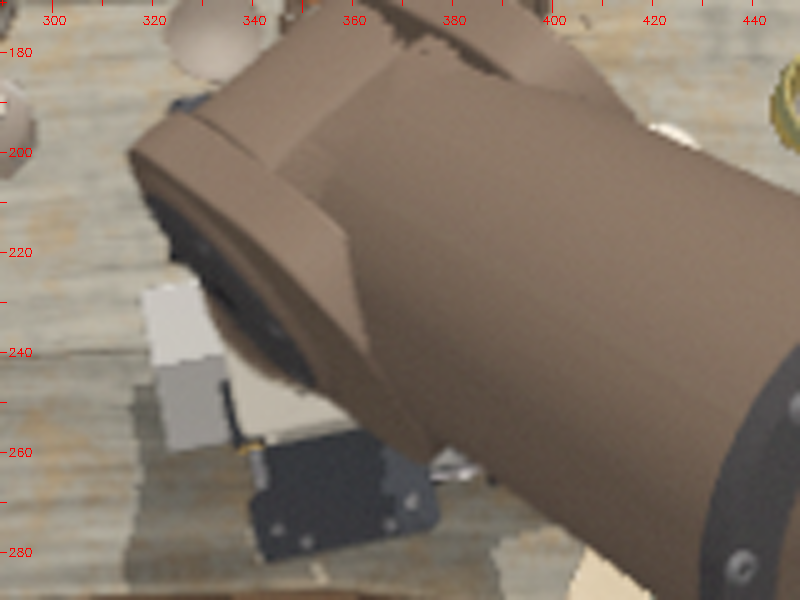

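View pics/s7.png

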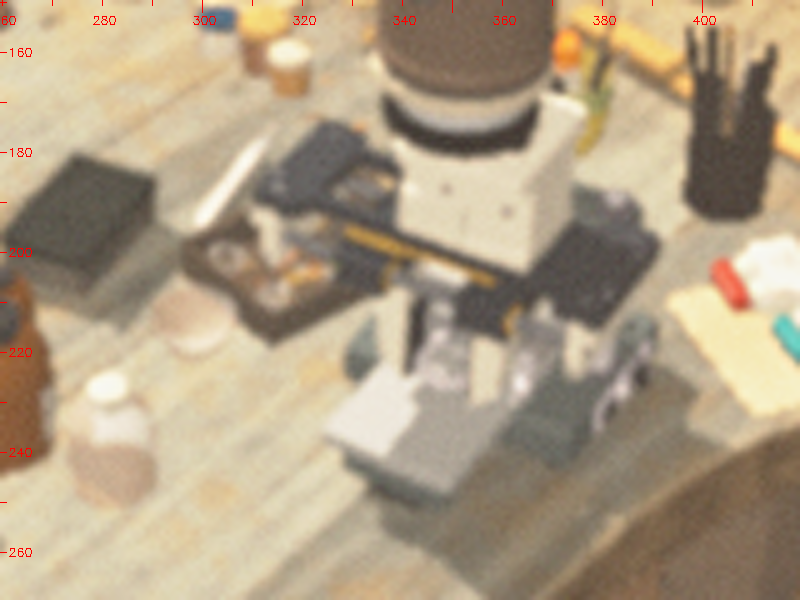

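Resistance rose to ~18 N with no further motion at handle position s≈-66 mm, which is consistent with home. Releasing, backing out and looking.

Emit:
{"api": "step_arm", "payload": {
  "series": [
    [[0.02,0,0,0,0],[0.07,0,0,0,0],[0.07,0,0,0,0],[0.07,0,0,0,0],[0.07,0,0,0.003,0],[0.07,0,0,0.015,0],[0.07,-0.001,0.005,0.03,0],[0.07,-0.003,0.02,0.05,0],[0.07,-0.006,0.04,0.08,0],[0.07,-0.01,0.06,0.11,0],[0.07,-0.015,0.09,0.14,0],[0.07,-0.02,0.12,0.17,0],[0.07,-0.02,0.15,0.2,0],[0.07,-0.02,0.18,0.2,0],[0.07,-0.02,0.2,0.2,0]]
  ]
}}

```text
clock: 14.03
position: [0.4557, 0.3263, 0.2621]
ee_rot: [-2.026, -2.393, -0.015]
force: [0.5, 0.2, -0.5]
width: 0.761
```

```bash
python3 - <<'E'
from h import *
st(); snap("top",300,180,160,120,5,"t8.png"); snap("scene",290,150,130,110,6,"s8.png")
E
```

```text
t 14.03 p [0.4557 0.3263 0.2621] jaw 9.5 toolz [ 0.001  0.011 -1.   ] q [-0.29  0.37 -0.57  1.67  0.21  1.15 -0.75] F [ 0.5  0.2 -0.5] w 0.0699
```

View pics/t8.png

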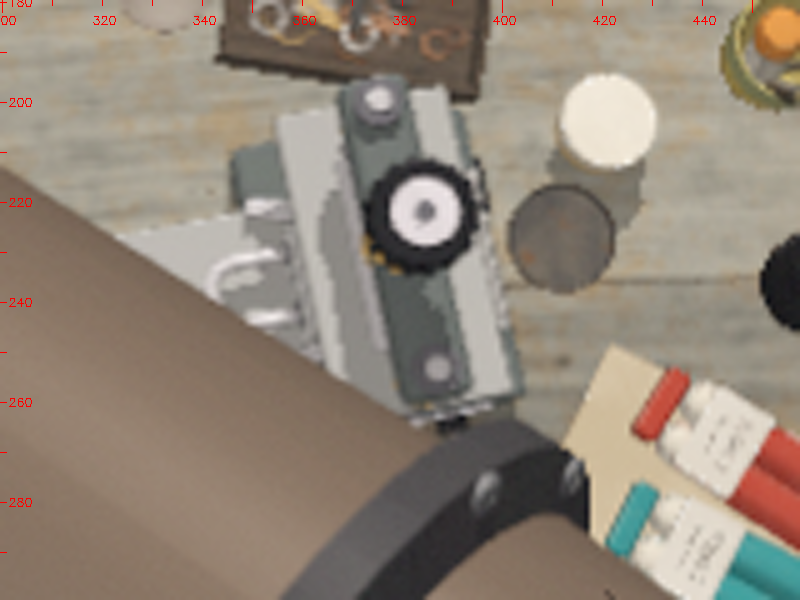

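View pics/s8.png

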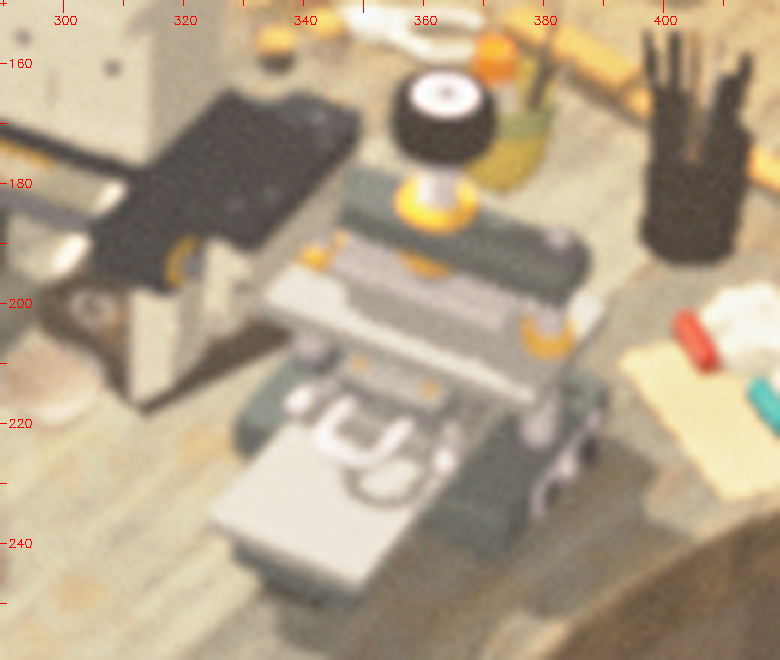

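```bash
python3 - <<'E'
from h import *
c=lambda x,y:(300+(x+.5)/5-.5,180+(y+.5)/5-.5)
s=lambda x,y:(290+(x+.5)/6-.5,150+(y+.5)/6-.5)
a=np.radians(-80.9); ex=np.array([np.cos(a),np.sin(a),0]); ey=np.array([-np.sin(a),np.cos(a),0]); O=np.array([.4855,.0577,0])
def pr(l,x): print(l,x.round(4),"press",((x-O)@np.c_[ex,ey]).round(4))
pr("bar outer top",plane("top",c(206,283),.053))
pr("bar outer scene",plane("scene",s(365,466),.056))
pr("leg up top",plane("top",c(262,252),.0565)); pr("leg lo",plane("top",c(262,318),.0565))
for nm,q in (("scr1",s(359,363)),("scr2",s(428,387))): pr(nm,plane("scene",q,.066))
pr("knob",plane("top",c(425,211),.196)); pr("knobS",plane("scene",s(447,93),.196)); print(tri(s(447,93),c(425,211)))
pr("nutA",plane("top",c(379,98),.143));pr("nutB",plane("top",c(437,368),.143))
# predicted pixels of home bar outer
print("pred top",(proj("top",O+ex*-.08+[0,0,.053])-[300,180])*5+2, "pred scene",(proj("scene",O+ex*-.08+[0,0,.053])-[290,150])*6+2.5)
for px in (-.034,-.0335):
  pr("pred",O); print((proj("scene",[O+ex*px+ey*y+[0,0,.066] for y in(.018,-.018)])-[290,150])*6+2.5)
E
```

```text
bar outer top [0.48   0.1359 0.053 ] press [-0.0781  0.0069]
bar outer scene [0.458  0.1358 0.056 ] press [-0.0814 -0.0148]
leg up top [0.4923 0.1108 0.0565] press [-0.0514  0.0152]
leg lo [0.4632 0.1122 0.0565] press [-0.0574 -0.0134]
scr1 [0.4937 0.0941 0.066 ] press [-0.0347  0.0139]
scr2 [0.4617 0.0876 0.066 ] press [-0.0333 -0.0188]
knob [0.4854 0.0576 0.196 ] press [ 0.0001 -0.0001]
knobS [0.4802 0.0619 0.196 ] press [-0.005  -0.0045]
(array([0.4852666 , 0.05632595, 0.19100561]), np.float64(0.002165385591401783))
nutA [0.5414 0.0659 0.143 ] press [0.0007 0.0565]
nutB [0.4304 0.0493 0.143 ] press [-0.0004 -0.0557]
pred top [[204.95807383 299.0828122 ]] pred scene [[335.28423872 457.03163438]]
pred [0.4855 0.0577 0.    ] press [0. 0.]
[[351.25020582 358.92935671]
 [425.65607451 387.30182253]]
pred [0.4855 0.0577 0.    ] press [0. 0.]
[[351.80540796 358.29340036]
 [426.19714225 386.65074766]]
```

Home confirmed: the bar outer edge is at -78 to -81 mm (want -80), and the screws are within about 1 mm of the home prediction. Next I'll measure the knob and platen heights from depth to get the knob's starting angle.

```bash
cat >> h.py <<'E'
a=np.radians(-80.9); ex=np.array([np.cos(a),np.sin(a),0]); ey=np.array([-np.sin(a),np.cos(a),0]); O=np.array([.4855,.0577,0])
def cloudf(n,D):
    vv,uu=np.mgrid[0:400,0:640]; uv=np.stack([uu.ravel(),vv.ravel()],1).astype(float)
    p=cv2.undistortPoints(uv[:,None],P[n]["intrinsics"],P[n]["distortion"])[:,0]
    R,t=RT(n); d=D.ravel(); X=t+(np.c_[p,np.ones(len(p))]*d[:,None])@R.T
    X=X[d>0]; return np.c_[(X-O)@np.c_[ex,ey],X[:,2]]
def heights(N=1):
    for n in("top","scene"):
        Q=np.concatenate([cloudf(n,eyes.get_image(n)[1]) for _ in range(N)])
        def box(x0,x1,y0,y1,z0,z1):
            m=(Q[:,0]>x0)&(Q[:,0]<x1)&(Q[:,1]>y0)&(Q[:,1]<y1)&(Q[:,2]>z0)&(Q[:,2]<z1)
            z=Q[m,2]; return (m.sum(),np.round(np.median(z)*1000,2),np.round(np.std(z)*1000/np.sqrt(max(1,len(z))),2)) if len(z) else 0
        print(n,"knob",box(-.016,.016,-.016,.016,.16,.22),"platenL",box(-.036,-.022,-.06,.06,.068,.1),"platenR",box(.022,.036,-.06,.06,.068,.1),"shelf",box(-.12,-.085,-.033,.033,.03,.05),"xhead",box(-.012,.012,-.045,-.028,.12,.15),"bench",box(-.05,.05,-.2,-.09,-.01,.01))
E
python3 - <<'E'
from h import *
heights(2)
E
```

```text
top knob (np.int64(547), np.float64(191.51), np.float64(0.09)) platenL (np.int64(670), np.float64(85.12), np.float64(0.07)) platenR (np.int64(471), np.float64(85.07), np.float64(0.08)) shelf (np.int64(88), np.float64(39.06), np.float64(0.19)) xhead (np.int64(196), np.float64(133.08), np.float64(0.11)) bench 0
scene knob (np.int64(202), np.float64(190.82), np.float64(0.32)) platenL (np.int64(354), np.float64(84.32), np.float64(0.18)) platenR (np.int64(11), np.float64(84.73), np.float64(0.32)) shelf (np.int64(507), np.float64(38.2), np.float64(0.07)) xhead (np.int64(78), np.float64(132.54), np.float64(0.18)) bench (np.int64(967), np.float64(-1.67), np.float64(0.08))
```

Applying the depth bias from shelf and crosshead (-0.9 mm), the knob centre is at about 180.4 mm and the gap under the platen is about 8 mm. Half squeeze therefore needs about 12.2 mm more, or about 220° clockwise. I'll go above the knob pre-rotated by +130° so there's room for one long stroke.

Emit:
{"api": "step_arm", "payload": {
  "series": [
    [[0.0918,0.001,-0.006,0,5],[0.0918,0.003,-0.018,0.005,12],[0.0918,0.005,-0.035,0.01,19],[0.0918,0.007,-0.052,0.01,26],[0.0918,0.009,-0.07,0.01,33],[0.0918,0.011,-0.088,0.01,40],[0.0918,0.013,-0.106,0.01,47],[0.0918,0.015,-0.124,0.01,54],[0.0918,0.017,-0.142,0.01,61],[0.0918,0.019,-0.16,0.01,68],[0.0918,0.021,-0.178,0.01,75],[0.0918,0.023,-0.196,0.01,82],[0.0918,0.025,-0.214,0.01,89],[0.0918,0.027,-0.23,0.01,96],[0.0918,0.028,-0.245,0.01,103],[0.0918,0.029,-0.257,0.01,110],[0.0918,0.03,-0.265,0.01,117],[0.0918,0.03,-0.2686,0.01,124],[0.0918,0.03,-0.2686,0.01,130],[0.0918,0.03,-0.2686,0.01,130]]
  ],
  "squeeze": 60
}}

```text
clock: 16.0
position: [0.4854, 0.0504, 0.2683]
ee_rot: [1.311, -2.848, 0.008]
force: [-0.6, -0.0, 0.5]
width: 1.002
```

```bash
python3 - <<'E'
from h import *
st()
E
```

```text
t 16.0 p [0.4854 0.0504 0.2683] jaw 139.45 toolz [-0.004 -0.007 -1.   ] q [ 0.57  0.35 -1.    1.8   0.32  1.18  1.9 ] F [-0.6 -0.   0.5] w 0.092
```

Emit:
{"api": "step_arm", "payload": {
  "series": [
    [[0.0918,0,0.004,-0.005,0],[0.0918,0,0.0073,-0.02,0],[0.0918,0,0.0073,-0.035,0],[0.0918,0,0.0073,-0.046,0],[0.0918,0,0.0073,-0.05,0],[0.0918,0,0.0073,-0.05,0],[0.0918,0,0.0073,-0.05,0]]
  ]
}}

```text
clock: 16.58
position: [0.4855, 0.0577, 0.2185]
ee_rot: [1.31, -2.848, 0.008]
force: [0.4, 0.3, 0.5]
width: 1.001
```

```bash
python3 - <<'E'
from h import *
st(); snap("scene",290,120,130,110,6,"s9.png")
E
```

```text
t 16.58 p [0.4855 0.0577 0.2185] jaw 139.4 toolz [-0.004 -0.007 -1.   ] q [ 0.52  0.4  -0.97  1.87  0.38  1.08  1.82] F [0.4 0.3 0.5] w 0.0919
```

View pics/s9.png

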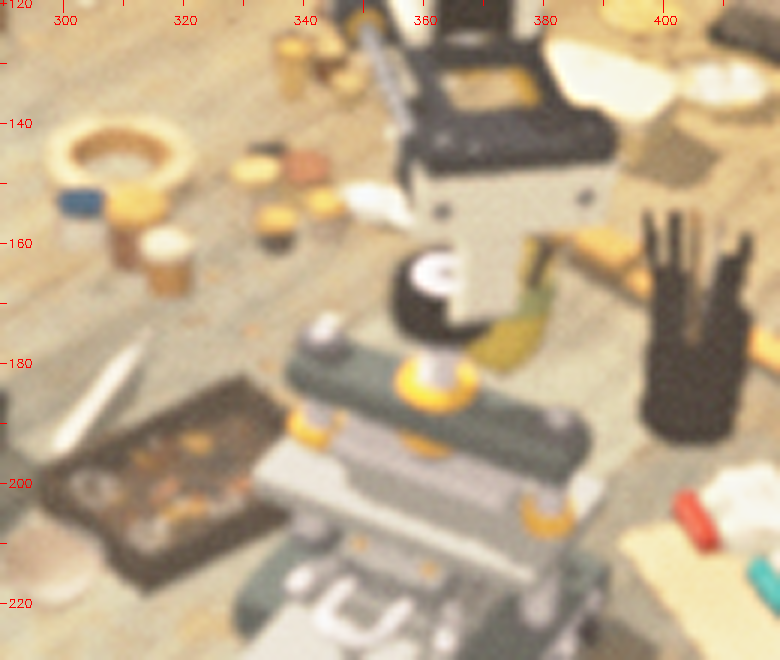

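Emit:
{"api": "step_arm", "payload": {
  "series": [
    [[0.0918,0,0,-0.01,0],[0.0918,0,0,-0.022,0],[0.0918,0,0,-0.034,0],[0.0918,0,0,-0.041,0],[0.0918,0,0,-0.0435,0],[0.0918,0,0,-0.0435,0],[0.04,0,0,-0.0435,0],[0.04,0,0,-0.0435,0],[0.04,0,0,-0.0435,0],[0.04,0,0,-0.0435,0],[0.04,0,0,-0.0435,0],[0.04,0,0,-0.0435,0],[0.04,0,0,-0.0435,0],[0.04,0,0,-0.0435,0],[0.04,0,0,-0.0435,0]]
  ],
  "squeeze": 60
}}

```text
clock: 17.88
position: [0.4864, 0.0572, 0.1754]
ee_rot: [1.31, -2.85, 0.009]
force: [3.6, -1.8, -0.0]
width: 0.479
```

```bash
python3 - <<'E'
from h import *
o=st(); print(o["ft_torque"])
E
```

```text
t 17.88 p [0.4864 0.0572 0.1754] jaw 139.37 toolz [-0.002 -0.007 -1.   ] q [ 0.48  0.45 -0.94  1.92  0.44  0.99  1.77] F [ 3.6 -1.8 -0. ] w 0.0439
[-0.19403087 -0.63448678  0.08089905]
```

Emit:
{"api": "step_arm", "payload": {
  "series": [
    [[0.04,0,0,-0.0002,-3],[0.04,0,0,-0.0005,-9],[0.04,0,0,-0.0008,-15],[0.04,0,0,-0.0012,-21],[0.04,0,0,-0.0015,-27],[0.04,0,0,-0.0018,-33],[0.04,0,0,-0.0022,-39],[0.04,0,0,-0.0025,-45],[0.04,0,0,-0.0028,-51],[0.04,0,0,-0.0032,-57],[0.04,0,0,-0.0035,-63],[0.04,0,0,-0.0038,-69],[0.04,0,0,-0.0042,-75],[0.04,0,0,-0.0045,-81],[0.04,0,0,-0.0048,-87],[0.04,0,0,-0.0052,-93],[0.04,0,0,-0.0055,-99],[0.04,0,0,-0.0058,-105],[0.04,0,0,-0.006,-108],[0.04,0,0,-0.006,-108]]
  ]
}}

```text
clock: 19.55
position: [0.4866, 0.0571, 0.1694]
ee_rot: [-1.538, -2.731, -0.001]
force: [0.1, -2.3, -1.9]
width: 0.477
```

```bash
python3 - <<'E'
from h import *
o=st(); print(o["ft_torque"]); heights()
E
```

```text
t 19.55 p [0.4866 0.0571 0.1694] jaw 31.21 toolz [-0.006  0.004 -1.   ] q [ 0.17  0.35 -0.49  1.95  0.2   0.9   0.12] F [ 0.1 -2.3 -1.9] w 0.0438
[-0.08078021 -0.71021882 -0.20055291]
top knob (np.int64(8), np.float64(185.25), np.float64(0.58)) platenL (np.int64(311), np.float64(79.09), np.float64(0.1)) platenR (np.int64(3), np.float64(80.42), np.float64(0.71)) shelf (np.int64(461), np.float64(39.0), np.float64(0.09)) xhead (np.int64(21), np.float64(132.43), np.float64(0.36)) bench (np.int64(803), np.float64(-1.03), np.float64(0.08))
scene knob (np.int64(99), np.float64(184.86), np.float64(0.4)) platenL (np.int64(171), np.float64(78.73), np.float64(0.18)) platenR (np.int64(13), np.float64(78.01), np.float64(0.28)) shelf (np.int64(252), np.float64(38.52), np.float64(0.1)) xhead (np.int64(38), np.float64(132.53), np.float64(0.35)) bench (np.int64(495), np.float64(-1.6), np.float64(0.11))
```

No slip so far: the platen sank 6.0 mm for 108°. About 110° remains. I'll do 80°, check, then finish.

Emit:
{"api": "step_arm", "payload": {
  "series": [
    [[0.04,0,0,-0.0002,-3],[0.04,0,0,-0.0005,-9],[0.04,0,0,-0.0008,-15],[0.04,0,0,-0.0012,-21],[0.04,0,0,-0.0015,-27],[0.04,0,0,-0.0018,-33],[0.04,0,0,-0.0022,-39],[0.04,0,0,-0.0025,-45],[0.04,0,0,-0.0028,-51],[0.04,0,0,-0.0032,-57],[0.04,0,0,-0.0035,-63],[0.04,0,0,-0.0038,-69],[0.04,0,0,-0.0042,-75],[0.04,0,0,-0.0044,-80],[0.04,0,0,-0.0044,-80]]
  ]
}}

```text
clock: 20.9
position: [0.4865, 0.0571, 0.165]
ee_rot: [-2.934, -1.108, -0.008]
force: [0.6, -1.0, -0.7]
width: 0.48
```

```bash
python3 - <<'E'
from h import *
o=st(); print(o["ft_torque"]); heights()
E
```

```text
t 20.9 p [0.4865 0.0571 0.165 ] jaw -48.64 toolz [ 0.003  0.007 -1.   ] q [-0.07  0.31 -0.19  1.98  0.07  0.85 -1.14] F [ 0.6 -1.  -0.7] w 0.0441
[-0.67371365 -0.40013962 -0.13067655]
top knob 0 platenL (np.int64(44), np.float64(77.06), np.float64(0.24)) platenR (np.int64(85), np.float64(77.09), np.float64(0.2)) shelf (np.int64(455), np.float64(39.24), np.float64(0.09)) xhead (np.int64(9), np.float64(132.32), np.float64(0.33)) bench (np.int64(801), np.float64(-0.95), np.float64(0.07))
scene knob 0 platenL (np.int64(163), np.float64(76.58), np.float64(0.22)) platenR (np.int64(13), np.float64(76.83), np.float64(0.55)) shelf (np.int64(248), np.float64(38.55), np.float64(0.11)) xhead (np.int64(37), np.float64(132.61), np.float64(0.21)) bench (np.int64(490), np.float64(-1.71), np.float64(0.11))
```

Emit:
{"api": "step_arm", "payload": {
  "series": [
    [[0.04,0,0,-0.0003,-5],[0.04,0,0,-0.0006,-11],[0.04,0,0,-0.0009,-17],[0.04,0,0,-0.0013,-23],[0.04,0,0,-0.0016,-29],[0.04,0,0,-0.0016,-29],[0.04,0,0,-0.0016,-29]]
  ]
}}

```text
clock: 21.58
position: [0.4865, 0.0571, 0.1635]
ee_rot: [-3.118, -0.356, -0.009]
force: [0.6, -2.1, -0.5]
width: 0.473
```

```bash
python3 - <<'E'
from h import *
o=st(); print(o["ft_torque"])
E
```

```text
t 21.58 p [0.4865 0.0571 0.1635] jaw -76.98 toolz [ 0.006  0.004 -1.   ] q [-0.16  0.31 -0.08  1.99  0.03  0.84 -1.6 ] F [ 0.6 -2.1 -0.5] w 0.0434
[-0.66673688 -0.22246618 -0.14010431]
```

Now I'll open, lift and clear the view.

Emit:
{"api": "step_arm", "payload": {
  "series": [
    [[0.0918,0,0,0,0],[0.0918,0,0,0,0],[0.0918,0,0,0,0],[0.0918,0,0,0,0],[0.0918,0,0,0,0],[0.0918,0,0,0.01,0],[0.0918,0,0,0.025,0],[0.0918,0,0,0.045,0],[0.0918,0,0,0.07,0],[0.0918,0,0,0.1,0],[0.0918,0,-0.02,0.12,0],[0.0918,-0.01,-0.05,0.13,0],[0.0918,-0.02,-0.08,0.13,0],[0.0918,-0.03,-0.11,0.13,0],[0.0918,-0.04,-0.145,0.13,0],[0.0918,-0.05,-0.18,0.13,0],[0.0918,-0.06,-0.21,0.13,0],[0.0918,-0.06,-0.23,0.13,0],[0.0918,-0.06,-0.24,0.13,0],[0.0918,-0.06,-0.24,0.13,0]]
  ]
}}

```text
clock: 23.25
position: [0.4264, -0.1848, 0.2941]
ee_rot: [-3.119, -0.351, -0.011]
force: [-0.1, 1.1, 1.0]
width: 1.0
```

```bash
python3 - <<'E'
from h import *
st(); heights(2); snap("top",300,180,160,120,5,"t10.png"); snap("scene",290,150,130,110,6,"s10.png")
E
```

```text
t 23.25 p [ 0.4264 -0.1848  0.2941] jaw -77.16 toolz [ 0.006  0.004 -1.   ] q [ 0.19  0.12  0.12  1.87 -0.02  1.14 -1.03] F [-0.1  1.1  1. ] w 0.0918
top knob (np.int64(527), np.float64(179.75), np.float64(0.09)) platenL (np.int64(715), np.float64(76.97), np.float64(0.07)) platenR (np.int64(430), np.float64(77.12), np.float64(0.08)) shelf (np.int64(923), np.float64(38.93), np.float64(0.06)) xhead (np.int64(189), np.float64(132.89), np.float64(0.12)) bench (np.int64(1604), np.float64(-0.9), np.float64(0.05))
scene knob (np.int64(206), np.float64(178.94), np.float64(0.2)) platenL (np.int64(333), np.float64(76.17), np.float64(0.13)) platenR (np.int64(27), np.float64(76.45), np.float64(0.28)) shelf (np.int64(497), np.float64(38.43), np.float64(0.08)) xhead (np.int64(77), np.float64(132.34), np.float64(0.24)) bench (np.int64(973), np.float64(-1.61), np.float64(0.08))
```

View pics/t10.png

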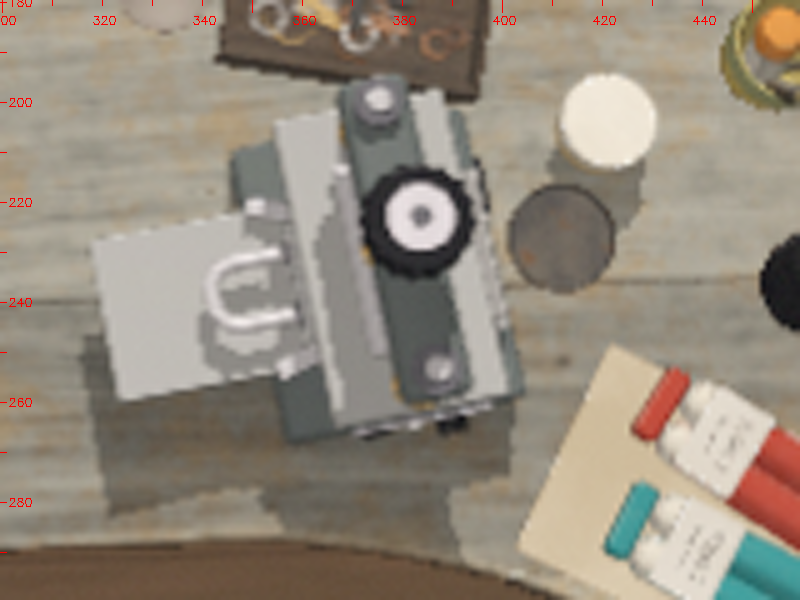

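View pics/s10.png

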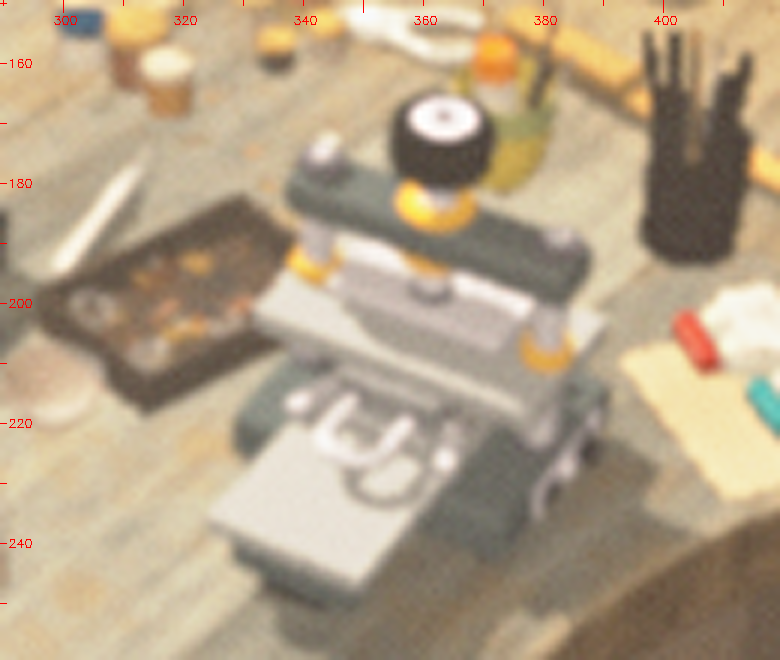

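The mould is clamped, with its handle where it was (bar at crop pixel (205,283), as before). The platen rests on it, and the knob sank 11.8 mm against 8.1 mm for the platen, so the springs are squeezed about 3.7 mm. The bystanders need a quick comparison before I hand in.

```bash
python3 - <<'E'
from h import *
a0=cv2.imread("pics/top0.png"); b=cv2.imread("last_top.png")
d=cv2.absdiff(a0,b).max(2)
for n,(x,y) in dict(frame=(240,170),scalpel=(381,146),lid=(421,204),bottle=(287,195),tray=(372,178)).items(): print(n,(d[y-14:y+14,x-22:x+22]>40).mean().round(3))
print(arm.sign_off())
E
```

```text
frame 0.0
scalpel 0.0
lid 0.0
bottle 0.0
tray 0.0
the job is handed in; nothing more can be done
None
```

The mould is home in the press and clamped with its springs squeezed about half way. I handed the job in at about 23.5 s, with the gripper open and clear.

**What I did:** I lifted the mould by the block, turned it and set it in the flared mouth. I then pushed it in by its handle until it stopped moving with push force at about 18 N. I turned the knob about 216° clockwise in one grip and let go.

**Last checks:**
- **Mould home:** after the push, the cameras put the handle bar's outer face at -78 to -81 mm, against -80 mm for home. It had not moved after clamping.
- **Clamping:** the platen is seated on the mould, its top at about 78 mm once corrected for camera bias.
- **Spring squeeze:** the checks disagree slightly. Knob turn gives about 4.0 mm, knob drop minus platen drop gives 3.7 mm, and the absolute knob height (168.7 mm) gives 3.3 mm. All are near half (4 mm) and well short of solid (8 mm).
- **Bystanders:** the before and after pictures show no change at the empty frame, scalpel and pot.

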